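# Clamp a gilded moulding in the toggle-clamp jig

## Task

Clamp the gilded moulding in the raised wooden jig by pressing its two red clamp handles all the way down with the fingertips. First the push clamp, the one with the plunger, so that the moulding is driven flush against the dark fence; only then the hold-down clamp, the one with the raised arm, so that its rubber foot pins the moulding to the board. Do not touch or lift the moulding by hand, and leave the pots and tools lying about where they are.

Things in the scene. Friction and masses are not known exactly. Their poses are not given: they have to be found in the camera images.
- jig: fixed jig: plywood board 205 x 150 x 18 mm on runners, top 74 mm above the bench; dark fence at its near right, two steel toggle clamps with red grips side by side beyond the moulding, either order. Origin on the bench; the board spans x -120 to 85, y -75 to 75 mm, fence face at x = -85. +x runs from fence to clamps (far left), +y along the moulding (near left), z up
- moulding: the work: gilded moulding offcut 38 x 160 x 18 mm, lying loose on the board with its length along the jig's y; 18 mm high on the fence's side, its face slopes to 5 mm on the clamps' side; origin at the centre of its underside. It starts 4 to 9 mm off the fence; against the fence its origin stands at x = -66 mm, z = 74 mm in the jig's frame
- push_handle (a joint): push clamp's handle (drives the plunger 14 mm towards the fence): radians, 0 = open (bar 0.80 rad above level), 0.75 = fully down on its stop (0.05 rad above level). Stiff: moves under 3 to 7 N on the grip and stays where it is left; its toggle passes dead centre at 0.69, beyond which it is locked
- hold_handle (a joint): hold-down clamp's handle (lowers the rubber-footed arm on to the moulding): radians, 0 = open (bar 0.80 rad above level), 0.75 = fully down on its stop (0.05 rad above level). Stiff: moves under 3 to 7 N on the grip and stays where it is left; its toggle passes dead centre at 0.69, beyond which it is locked
- push_handle_grip (a point): point on top of the red grip of the push clamp's handle, 70 mm along the bar from its pivot and 8.5 mm above the bar's centre line; moves with the handle, down and outward. The grip runs from 29 to 102 mm from the pivot and is 16 to 18 mm thick
- hold_handle_grip (a point): point on top of the red grip of the hold-down's handle, 70 mm along the bar from its pivot and 8.5 mm above the bar's centre line; moves with the handle, down and outward. The grip runs from 29 to 102 mm from the pivot and is 16 to 18 mm thick
- push_handle_pivot (a point): pivot of the push clamp's handle, 110.5 mm above the bench. The bar points from here along the jig's +x and swings down in that upright plane. 50 mm from the jig's origin along x; the two handles are 52 mm apart. The open handle's tip is 190 mm above the bench
- hold_handle_pivot (a point): pivot of the hold-down's handle, 110 mm above the bench. The bar points from here along the jig's +x and swings down in that upright plane. 19 mm from the jig's origin along x. Its clamp's raised arm leans up over the board on the fence's side of the pivot, to 195 mm above the bench, 60 mm or more from the grip
- plunger_tip: black rubber tip of the push clamp's plunger, 15 mm across, sprung; origin at the centre of its front face
- hold_pad: black rubber foot under the hold-down's arm, 16 mm across, sprung; origin at the centre of its underside
- red_pot: bystander: red-brown pigment pot with white lid, 51 mm across, 64 mm high; origin at the centre of its underside
- blue_pot: bystander: blue pigment pot with beige lid, 63 mm across, 72 mm high; origin at the centre of its underside
- green_pot: bystander: green pigment pot with red lid, 51 mm across, 64 mm high; origin at the centre of its underside
- offcut: bystander: brown pine offcut, 55 x 70 x 18 mm, on the bench; origin at the centre of its underside
- glue_block: bystander: cream block of hide glue, 42 x 52 x 34 mm; origin at the centre of its underside

How it is judged:
By the outcome, as a careful person would: the job done as asked, in the order asked, and still so for the second after the job is handed in, with the robot touching nothing.
It also fails if it takes over 40 s, if anything falls off the work surface, if the arm or the gripper's body presses on something with over 40 N, if the wrist force passes 120 N, or if a joint passes its speed limit or range.

## Robot

A 6-joint arm with a two-finger parallel gripper is mounted at the origin on the work surface; the furniture and walls round the work are solid. World frame = base frame: x ahead of the robot, y to its left, z up, the work surface at z = 0. Lengths are in m, angles in rad, forces in N, time in s.
With the tool pointing down it reaches from about 0.225 to 0.725 m from the base axis. Payload 3.1 kg.
Tool frame: the origin (TCP) lies midway between the tips of the shut fingers; the grasp point (between the pads) lies 19 mm behind it; z points along the fingers, y is the line along which they close (so a half turn about z gives the same grasp; the last joint's range is limited). The gripper opens to 85 mm and grips with 20 to 120 N. Pads are 22 mm wide; open, the fingers measure 114 mm over their backs; the gripper's body (76 mm by 85 mm) begins 54 mm behind the grasp point. The pads swing forward as they close: fully open they stand 13 mm farther back than shut.
Start: joints at [-1.298, 0.048, 0.099, 1.622, 0, 1.443], TCP at [0.205, -0.483, 0.231] pointing down, gripper open.
Joint ranges: [-2.91, 2.91], [-0.99, 1.94], [-1.21, 1.42], [-2.12, 2.29], [-1.49, 1.47], [-3.14, 3.14]. Speed limits (rad/s): [2.79, 2.79, 3.14, 3.14, 3.14, 3.14].

## Interface

Orientations are given as a unit quaternion [x, y, z, w].
In Python, from cell import r gives the robot as it stands.
- The arm moves only by the tool jog_arm, never from a script. Its argument "series" is a list of rows, each a list of 5 numbers: the shift along the tool's x, y, z in mm, then the turn about the tool's z in degrees, then the closure, from -1 (fully open) to 1 (shut). In form: [[tx, ty, tz, roll, fingers], ...]. A call has exactly 8 rows; each row shifts and turns the commanded pose from where the row before left it, along the tool's axes as they then stand; what a row does not reach is not made up. A row lasts 1/10 s, in which the tool goes at most 50 mm and 8.59 degrees, less where a joint would pass 70% of its speed; a pose out of reach is approached as far as the arm can. A call with a gripper value outside its range is refused whole. The fingers move at their own pace and stop on an object; the grip force is fixed at half the most. Time passes only in rows, so rows that do not move let the fingers close, or fill a call up. It gives the time, the measured TCP pose, the force, the opening and the grip force at its end, in the units of the state.
- r.get_state(): the state, without advancing time (a new reading comes with each control period).
- r.camera(name): name is "scene" or "top"; returns a dict with "pixels" (480x640x3 uint8, red, green, blue), "camera_matrix" (3x3 intrinsics, pixels), "position" and "attitude" of the camera in the world. Camera axes: x right, y down, z forward; pixel columns grow to the right and rows downward; lengths in m; the calibration is good to about 2 mm. A picture is of the moment at which its call begins. There is no depth.
- r.sign_off(): hands the job in; it is judged then, once.
The state is a dict: "time": time; "joint_positions": joint angles; "dq": joint speeds; "effort": joint torques, N m; "position": TCP position; "tcp_rot": TCP orientation; "ft_force": force on the tool from outside, world axes, zero at the start; "wrist_torque": the same for the moment, N m; "opening": opening from 0.0 (shut) to 1.0 (fully open); "gripper_force": force on a finger pad.
Only numpy, scipy, OpenCV 4.12 (cv2) and the standard library are available. Lean on these libraries where they do the work, as an engineer would, in place of code of your own. Each camera call takes 0.05 s, during which the arm holds its last target. There are 200 camera calls.

## Working session

There is one attempt and no reset: what is moved stays moved. The work goes in short steps, Python scripts to look and compute and a tool call to move; the robot and the scene stay as the last step left them, time stands still between calls to the robot, and variables do not carry over. Pictures are saved under pics/ and viewed, at most 10 in all, crops included, and the job is handed in when it is done.

Besides the shell and the picture viewer there is one more tool, called after "Call:" as a command line: name --pt "numbers of a row" for each row, then --argument value for the rest. jog_arm: Moves the arm, as the interface text tells. Its arguments: {"type":"object","properties":{"series":{"type":"array"}},"required":["series"]}

```bash
ls; mkdir -p pics
python3 - <<'E'
from cell import r
import cv2
for n in("scene","top"):
    c=r.camera(n); cv2.imwrite(f"pics/{n}0.png",c["pixels"][:,:,::-1]); print(n,c["camera_matrix"],c["position"],c["attitude"])
s=r.get_state(); print(s)
E
```

```text
pics
scene [[505.02007397   0.         312.28103434]
 [  0.         505.02007397 241.95999118]
 [  0.           0.           1.        ]] [-0.30480075  0.31957605  0.90192842] [-0.49551127  0.78546171 -0.31325716  0.1984652 ]
top [[441.8290952    0.         318.57748166]
 [  0.         441.8290952  240.37181372]
 [  0.           0.           1.        ]] [ 0.16716432 -0.01115861  1.30553411] [ 0.71208626 -0.6969893   0.05476016 -0.06434586]
{'time': 0.1, 'joint_positions': array([-1.29781460e+00,  4.86941930e-02,  9.77420307e-02,  1.62199882e+00,
       -1.25528431e-05,  1.44301723e+00]), 'dq': array([-0.00010523, -0.00026174,  0.00429893, -0.00202169, -0.00074751,
       -0.00040322]), 'effort': array([ 2.60641937e-03, -3.39852297e+01,  3.20934784e+01,  1.59213797e-02,
       -1.47113669e-04,  1.33954746e-06]), 'position': array([ 0.20465638, -0.48286449,  0.23021885]), 'tcp_rot': array([ 9.79990360e-01,  1.99042039e-01, -8.44067065e-05, -1.07403586e-03]), 'ft_force': array([ 0.06008147, -0.86066444,  0.33191969]), 'wrist_torque': array([ 0.01636166, -0.04829359,  0.02258099]), 'gripper_force': 0.0, 'opening': 0.9961554925856717}
```

View pics/scene0.png

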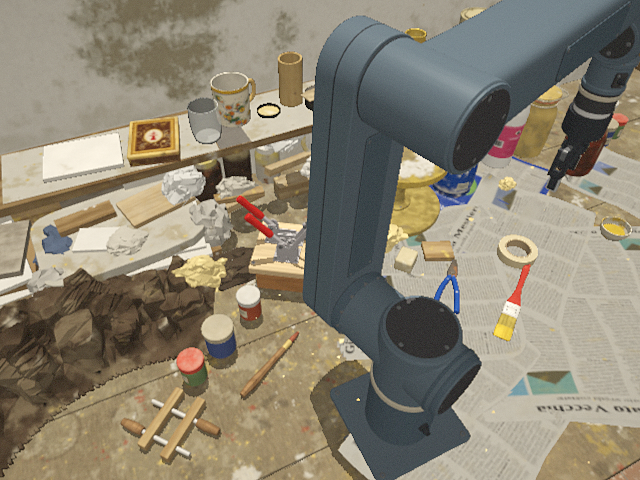

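View pics/top0.png

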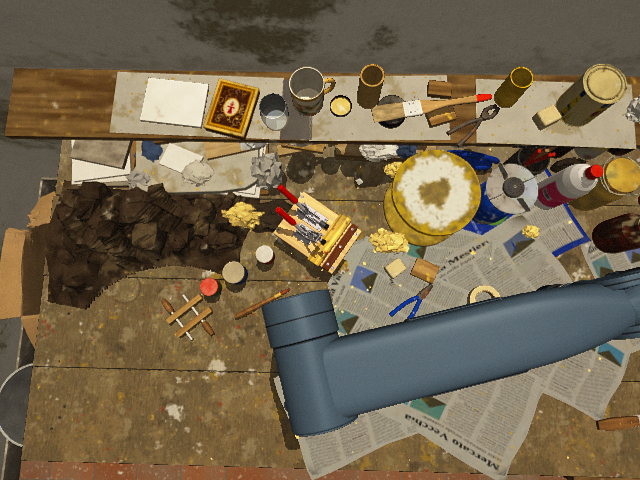

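The scene view shows the jig at about (280,245), half hidden behind the arm. In the top view it is at about (318,230), with the red grips at about (287,193) and (284,214). I'll enlarge both.

Run:
```python
import cv2,numpy as np
a=cv2.imread("pics/top0.png")[175:280,260:370]
b=cv2.imread("pics/scene0.png")[185:300,225:315]
cv2.imwrite("pics/c0.png",np.hstack([cv2.resize(a,(440,420),interpolation=2),cv2.resize(b,(360,460),interpolation=2)[:420]]))
```

```text
(no output)
```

View pics/c0.png

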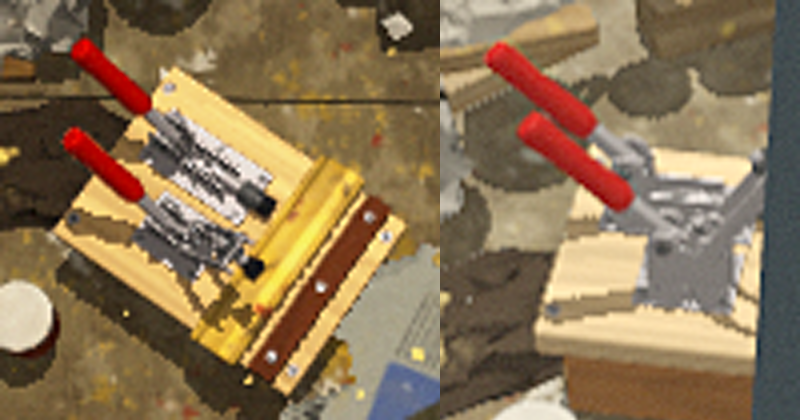

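```bash
cat > h.py <<'E'
import numpy as np, cv2
from scipy.spatial.transform import Rotation as R
from cell import r
def cam(n):
    c=r.camera(n); return c["pixels"],c["camera_matrix"],c["position"],R.from_quat(c["attitude"])
def proj(P,c):
    p=c[3].inv().apply(np.atleast_2d(P)-c[2])@c[1].T; return p[:,:2]/p[:,2:]
def back(px,z,c):
    px=np.atleast_2d(px); d=c[3].apply(np.c_[px,np.ones(len(px))]@np.linalg.inv(c[1]).T)
    return c[2]+d*((z-c[2][2])/d[:,2])[:,None]
def j2w(P,q):
    P=np.atleast_2d(P)/1000.; co,s=np.cos(q[2]),np.sin(q[2])
    return np.c_[q[0]+co*P[:,0]-s*P[:,1],q[1]+s*P[:,0]+co*P[:,1],P[:,2]]
E
python3 - <<'E'
from h import *
from scipy.optimize import least_squares
np.set_printoptions(precision=4,suppress=True)
t=cam("top"); s=cam("scene")
cor=np.array([[172,68],[55,230],[285,393],[405,222]])/4+[260,175]
W=back(cor,.074,t); print(W)
J=np.array([[85,-75,74],[85,75,74],[-120,75,74],[-120,-75,74]])
f=lambda q:(proj(j2w(J,q),t)-cor).ravel()
q=least_squares(f,[*W.mean(0)[:2],.8]).x; print(q,f(q)); np.save("q.npy",q)
print("nadir px",proj([[t[2][0],t[2][1],0]],t))
for nm,px,z in(("push",50,110.5),("hold",19,110)):
  for y in(26,-26):
    P=[[px,y,z],[px+102*np.cos(.8),y,z+102*np.sin(.8)]]
    print(nm,y,"topcrop",((proj(j2w(P,q),t)-[260,175])*4).ravel(),"scenecrop",((proj(j2w(P,q),s)-[225,185])*4+[440,0]).ravel())
E
```

```text
[[ 0.5172  0.056   0.074 ]
 [ 0.3967  0.1358  0.074 ]
 [ 0.2843 -0.0295  0.074 ]
 [ 0.4075 -0.1124  0.074 ]]
[0.4113 0.0271 0.9828] [-0.0208 -1.2243 -1.2917  0.2281  0.5893  0.7352  0.7066  0.1595]
nadir px [[323.8257 315.6627]]
push 26 topcrop [126.3262 192.3901  30.0253 108.5781] scenecrop [611.4826 225.6978 467.7834 114.2887]
push -26 topcrop [169.8127 132.2463  76.4905  45.5855] scenecrop [630.3579 158.9571 492.166   48.3605]
hold 26 topcrop [162.9259 217.686   68.4418 135.088 ] scenecrop [667.8913 232.2259 526.3024 120.8145]
hold -26 topcrop [206.3077 157.2648 114.7929  71.7886] scenecrop [685.0362 165.1186 548.8254  54.5062]
```

The projections match: push clamp at jig y = -26 (the far one) and hold-down at y = +26 (the near one). Next I'll refine the lateral fit on the red grips and get the TCP in the jig frame.

```bash
cat >> h.py <<'E'
def w2j(P,q):
    d=np.asarray(P)[:2]-q[:2]; co,s=np.cos(q[2]),np.sin(q[2])
    return np.round([1000*(co*d[0]+s*d[1]),1000*(-s*d[0]+co*d[1]),1000*P[2]],1)
def report(s=None):
    s=s or r.get_state(); q=np.load("q.npy"); Rm=R.from_quat(s["tcp_rot"]).as_matrix()
    print("t",round(s["time"],2),"TCP in jig mm",w2j(s["position"],q),"yaw err deg",round(np.degrees((np.arctan2(Rm[1,0],Rm[0,0])-q[2])),2),"tool z",Rm[:,2].round(3),"F",s["ft_force"].round(1),"open",round(s["opening"],2),"q6",s["joint_positions"][5].round(2))
E
python3 - <<'E'
from h import *
q=np.load("q.npy")
for n in("top","scene"):
    c=cam(n); hsv=cv2.cvtColor(c[0],cv2.COLOR_RGB2HSV)
    m=(((hsv[...,0]<6)|(hsv[...,0]>174))&(hsv[...,1]>190)&(hsv[...,2]>90)).astype(np.uint8)
    k,l,st,ce=cv2.connectedComponentsWithStats(m)
    for nm,x,y,z in(("push",50,-26,110.5),("hold",19,26,110)):
        a=proj(j2w([[x+d*np.cos(.8),y,z+d*np.sin(.8)] for d in(29,65.5,102)],q),c)
        i=min((i for i in range(1,k) if st[i,4]>40),key=lambda i:np.hypot(*(ce[i]-a[1])))
        b=proj(j2w([[x+65.5*np.cos(.8),y+10,z+65.5*np.sin(.8)],[x+10+65.5*np.cos(.8),y,z+65.5*np.sin(.8)]],q),c)
        A=np.array([b[0]-a[1],b[1]-a[1]]).T/10
        print(n,nm,ce[i].round(1),a[1].round(1),"area",st[i,4],"shift jig y,x mm",np.linalg.solve(A,ce[i]-a[1]).round(1))
report()
E
```

```text
top push [287.2 193.5] [287.8 194.4] area 137 shift jig y,x mm [-1.2  2.6]
top hold [285.2 215.7] [285.9 216.4] area 128 shift jig y,x mm [-0.6  2.6]
scene push [249.7 206.9] [250.7 207.3] area 203 shift jig y,x mm [-0.7  2.5]
scene hold [258.2 225. ] [259.6 225.4] area 222 shift jig y,x mm [-1.   3.3]
t 0.3 TCP in jig mm [-539.1 -111.2  230.9] yaw err deg -33.35 tool z [-0.     0.001 -1.   ] F [ 0.7  0.4 -0.4] open 1.0 q6 1.44
```

Call:
jog_arm --pt "0 0 -25 -8.34 1" --pt "0 0 -25 -8.34 1" --pt "0 0 -25 -8.34 1" --pt "0 0 -25 -8.33 1" --pt "45 -25 0 0 1" --pt "45 -25 0 0 1" --pt "45 -25 0 0 1" --pt "45 -25 0 0 1"

```text
time: 1.1
position: [0.2209, -0.2824, 0.3312]
tcp_rot: [0.882, 0.471, 0.0, 0.0]
ft_force: [1.6, 0.1, 1.1]
opening: -0.002
gripper_force: 0.0
```

Run:
```python
from h import *
q=np.load("q.npy"); d=j2w([[2.7,-.9,0]],q)[0]; q[:2]=d[:2]; np.save("q.npy",q); report()
```

```text
t 1.1 TCP in jig mm [-365.8  -12.3  331.2] yaw err deg -0.05 tool z [ 0.  0. -1.] F [1.6 0.1 1.1] open -0.0 q6 1.06
```

Call:
jog_arm --pt "46 2 0 0 1" --pt "46 2 0 0 1" --pt "46 2 0 0 1" --pt "46 2 0 0 1" --pt "46 2 0 0 1" --pt "46 2 0 0 1" --pt "46 2 0 0 1" --pt "46 2 0 0 1"

```text
time: 1.9
position: [0.4392, 0.0152, 0.3315]
tcp_rot: [0.882, 0.472, 0.0, 0.0]
ft_force: [1.0, -1.3, 0.7]
opening: 0.0
gripper_force: 0.0
```

Call:
jog_arm --pt "46 0 0 0 1" --pt "46 0 0 0 1" --pt "0 0 0 0 1" --pt "0 0 25 0 1" --pt "0 0 25 0 1" --pt "0 0 25 0 1" --pt "0 0 25 0 1" --pt "0 0 0 0 1"

```text
time: 2.7
position: [0.4866, 0.0891, 0.2271]
tcp_rot: [0.882, 0.472, -0.004, -0.002]
ft_force: [-0.1, 0.0, -0.1]
opening: -0.001
gripper_force: 0.0
```

Run:
```python
from h import *
report(); out=[]
for n,(x,y) in(("top",(240,150)),("scene",(200,130))):
    c=cam(n); out.append(cv2.resize(c[0][y:y+140,x:x+120,::-1],(400,467),interpolation=2))
cv2.imwrite("pics/p1.png",np.hstack(out)); report()
```

```text
t 2.7 TCP in jig mm [ 90.7 -27.4 227.1] yaw err deg -0.03 tool z [-0.008 -0.001 -1.   ] F [-0.1  0.  -0.1] open -0.0 q6 2.2
t 2.8 TCP in jig mm [ 92.2 -29.1 231.5] yaw err deg -0.03 tool z [-0.001 -0.    -1.   ] F [-0.1  0.   0.8] open 0.0 q6 2.21
```

View pics/p1.png

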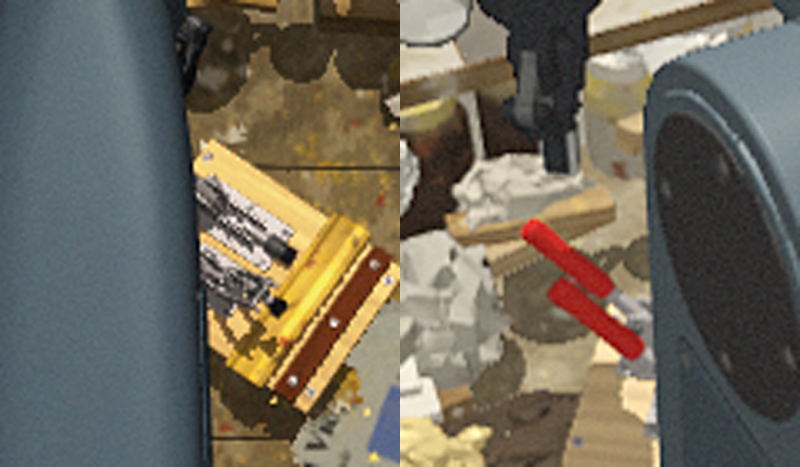

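The scene crop shows the shut fingertips at about (562,172), above the far (push) grip, and both handles are still open. Pressing the push handle now.

Call:
jog_arm --pt "0 -1 16 0 1" --pt "0 0 16 0 1" --pt "0 0 14 0 1" --pt "1 0 6 0 1" --pt "2 0 6 0 1" --pt "2 0 6 0 1" --pt "2 0 6 0 1" --pt "2 0 6 0 1"

```text
time: 3.6
position: [0.4946, 0.0982, 0.1561]
tcp_rot: [0.882, 0.472, 0.001, 0.0]
ft_force: [-0.4, 0.0, 4.6]
opening: 0.001
gripper_force: 1.9
```

Call:
jog_arm --pt "2 0 5 0 1" --pt "2 0 5 0 1" --pt "2 0 5 0 1" --pt "2 0 4 0 1" --pt "2 0 4 0 1" --pt "2 0 3 0 1" --pt "0 0 0 0 1" --pt "0 0 0 0 1"

```text
time: 4.4
position: [0.4993, 0.1078, 0.1282]
tcp_rot: [0.882, 0.472, -0.001, -0.001]
ft_force: [0.1, -0.7, 1.2]
opening: 0.001
gripper_force: 0.3
```

Run:
```python
from h import *
report(); c=cam("scene"); cv2.imwrite("pics/p2.png",cv2.resize(c[0][130:270,180:320,::-1],(560,560),interpolation=2))
```

```text
t 4.4 TCP in jig mm [113.3 -27.6 128.2] yaw err deg 0.0 tool z [-0.003 -0.    -1.   ] F [ 0.1 -0.7  1.2] open 0.0 q6 2.24
```

View pics/p2.png

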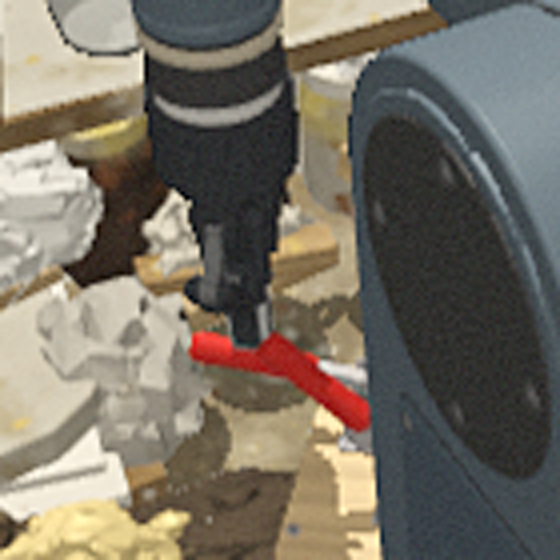

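The picture shows the push handle almost level under the fingertip at about (250,335), with the hold handle still up. I'll press on until it reaches the stop.

Call:
jog_arm --pt "0 0 2 0 1" --pt "0 0 2 0 1" --pt "0 0 2 0 1" --pt "0 0 1 0 1" --pt "0 0 1 0 1" --pt "0 0 1 0 1" --pt "0 0 0 0 1" --pt "0 0 0 0 1"

```text
time: 5.25
position: [0.5003, 0.1084, 0.1218]
tcp_rot: [0.882, 0.472, 0.001, -0.0]
ft_force: [-2.8, 2.0, 7.3]
opening: -0.005
gripper_force: 4.0
```

Call:
jog_arm --pt "0 0 1 0 1" --pt "0 0 1 0 1" --pt "0 0 1 0 1" --pt "0 0 0 0 1" --pt "0 0 0 0 1" --pt "0 0 0 0 1" --pt "0 0 0 0 1" --pt "0 0 0 0 1"

```text
time: 6.05
position: [0.5004, 0.1084, 0.1215]
tcp_rot: [0.882, 0.472, 0.001, 0.0]
ft_force: [-7.1, 1.1, 17.3]
opening: -0.0
gripper_force: 8.8
```

The handle has stopped at z = 121.5 mm under 17 N, so it is on its stop. I'll lift and go over the hold-down handle.

Call:
jog_arm --pt "0 0 -10 0 1" --pt "0 0 -30 0 1" --pt "0 0 -35 0 1" --pt "0 0 -35 0 1" --pt "-16 -18 -5 0 1" --pt "-17 -18 0 0 1" --pt "-17 -18 0 0 1" --pt "0 0 0 0 1"

```text
time: 6.85
position: [0.4254, 0.0956, 0.2322]
tcp_rot: [0.882, 0.472, -0.001, 0.0]
ft_force: [0.5, 0.2, -0.0]
opening: -0.001
gripper_force: 0.0
```

Run:
```python
from h import *
report(); out=[]
for n,(x,y) in(("top",(240,150)),("scene",(200,130))):
    c=cam(n); out.append(cv2.resize(c[0][y:y+140,x:x+120,::-1],(400,467),interpolation=2))
cv2.imwrite("pics/p3.png",np.hstack(out)); report()
```

```text
t 6.85 TCP in jig mm [ 62.1  27.1 232.2] yaw err deg -0.01 tool z [-0.001 -0.001 -1.   ] F [ 0.5  0.2 -0. ] open -0.0 q6 2.23
t 6.95 TCP in jig mm [ 63.7  25.4 232. ] yaw err deg -0.02 tool z [ 0.001 -0.001 -1.   ] F [ 0.3 -0.4 -0.4] open 0.0 q6 2.23
```

View pics/p3.png

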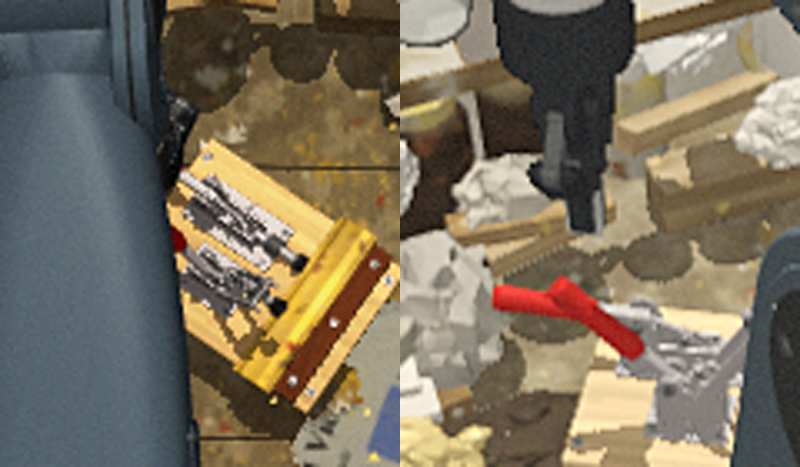

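The push handle stayed down and the fingertip is over the hold-down handle. I'll check that the moulding is flush before clamping it.

Run:
```python
from h import *
c=cam("top"); a=c[0][205:280,305:370,::-1]; b=cv2.imread("pics/top0.png")[205:280,305:370]
cv2.imwrite("pics/p4.png",cv2.resize(np.hstack([b,a]),(780,450),interpolation=2))
q=np.load("q.npy"); print((proj(j2w([[-85,80,92],[-85,-80,92],[-85,75,74],[-47,80,79],[-47,-80,79]],q),c)-[305,205])*6+[390,0])
```

```text
[[479.20302597 370.70620194]
 [675.18756391  91.24806083]
 [485.68091691 366.16136465]
 [412.61664575 327.29168624]
 [607.08664342  52.30188445]]
```

View pics/p4.png

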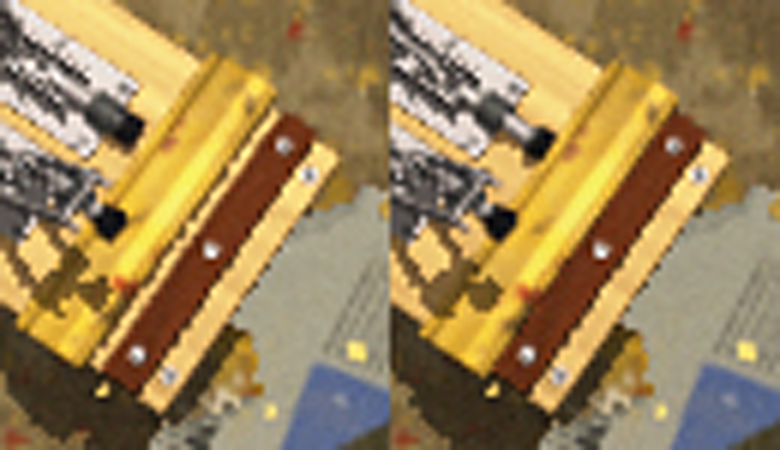

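On the left (before) there is a gap along the fence. On the right (now) the moulding is flush against it from (675,100) to (495,365), and the plunger tip at (540,140) touches its edge. Next is the hold-down handle.

Call:
jog_arm --pt "0 0 16 0 1" --pt "0 0 16 0 1" --pt "0 0 14 0 1" --pt "1 0 6 0 1" --pt "2 0 6 0 1" --pt "2 0 6 0 1" --pt "2 0 6 0 1" --pt "2 0 6 0 1"

```text
time: 7.8
position: [0.4335, 0.104, 0.1568]
tcp_rot: [0.882, 0.472, 0.001, 0.0]
ft_force: [-0.8, -0.0, 2.5]
opening: -0.001
gripper_force: 1.4
```

Call:
jog_arm --pt "2 0 5 0 1" --pt "2 0 5 0 1" --pt "2 0 5 0 1" --pt "2 0 4 0 1" --pt "2 0 4 0 1" --pt "2 0 3 0 1" --pt "0 0 0 0 1" --pt "0 0 0 0 1"

```text
time: 8.6
position: [0.4387, 0.1138, 0.1296]
tcp_rot: [0.882, 0.472, -0.001, -0.001]
ft_force: [0.8, -0.5, 0.4]
opening: 0.002
gripper_force: 0.2
```

Call:
jog_arm --pt "0 0 2 0 1" --pt "0 0 2 0 1" --pt "0 0 2 0 1" --pt "0 0 1 0 1" --pt "0 0 1 0 1" --pt "0 0 1 0 1" --pt "0 0 0 0 1" --pt "0 0 0 0 1"

```text
time: 9.4
position: [0.4395, 0.1139, 0.1215]
tcp_rot: [0.882, 0.472, 0.0, -0.0]
ft_force: [-0.0, 2.6, 2.9]
opening: -0.001
gripper_force: 1.6
```

Call:
jog_arm --pt "0 0 1 0 1" --pt "0 0 1 0 1" --pt "0 0 1 0 1" --pt "0 0 1 0 1" --pt "0 0 0 0 1" --pt "0 0 0 0 1" --pt "0 0 0 0 1" --pt "0 0 0 0 1"

```text
time: 10.2
position: [0.4397, 0.1139, 0.121]
tcp_rot: [0.882, 0.472, 0.001, 0.0]
ft_force: [-4.8, 1.5, 17.5]
opening: 0.005
gripper_force: 8.6
```

It is on its stop at 17 N. I'll lift clear and verify.

Call:
jog_arm --pt "0 0 -10 0 1" --pt "0 0 -30 0 1" --pt "0 0 -35 0 1" --pt "0 0 -35 0 1" --pt "0 0 -40 0 1" --pt "0 0 -40 0 1" --pt "0 0 0 0 1" --pt "0 0 0 0 1"

```text
time: 11.0
position: [0.4397, 0.1132, 0.3077]
tcp_rot: [0.882, 0.472, 0.0, 0.001]
ft_force: [0.3, -0.0, -1.2]
opening: -0.0
gripper_force: 0.0
```

Run:
```python
from h import *
q=np.load("q.npy"); report(); out=[]
for n,(x,y) in(("top",(240,150)),("scene",(200,160))):
    c=cam(n); out.append(cv2.resize(c[0][y:y+140,x:x+120,::-1],(400,467),interpolation=2))
    for nm,px,py,z in(("push",50,-26,110.5),("hold",19,26,110)):
        print(n,nm,((proj(j2w([[px+102*np.cos(a),py,z+102*np.sin(a)] for a in(.05,.15)],q),c)-[x,y])*10/3).round(0).ravel())
cv2.imwrite("pics/p5.png",np.hstack(out))
```

```text
t 11.0 TCP in jig mm [ 84.8  25.  307.7] yaw err deg -0.02 tool z [ 0.001 -0.001 -1.   ] F [ 0.3 -0.  -1.2] open -0.0 q6 2.26
top push [107. 122. 106. 119.]
top hold [100. 192. 100. 190.]
scene push [ 90. 194.  89. 183.]
scene hold [115. 254. 115. 243.]
```

View pics/p5.png

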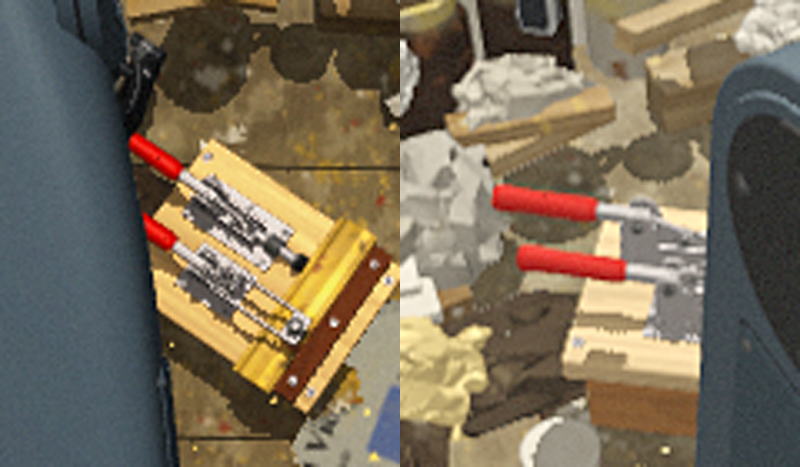

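Both red grips are level. Their tips at scene (497,196) and (522,258) match the fully down predictions, the hold-down arm lies over the moulding, and the moulding is flush. Handing in.

```bash
python3 -c "
from cell import r
print(r.sign_off())"
```

```text
the job is handed in; nothing more can be done
None
```

The job is handed in: I pressed the push clamp to its stop first, driving the moulding flush against the fence, then the hold-down; both handles were fully down in the last pictures, and the sign-off gave no verdict.

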